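Lock the die ring and work the ejector pedal

ROBOT

A 7-joint arm with a two-finger parallel gripper is mounted at the origin on the work surface. World frame = base frame: x ahead of the robot, y to its left, z up, the work surface at z = 0. Lengths are in m, angles in rad, forces in N, time in s.
With the tool pointing down it reaches from about 0.425 to 0.8 m from the base axis. Payload 8.3 kg.
Tool frame: the origin (TCP) lies on the centre line of the jaws, within the pads' length; the fingertips stand 19 mm ahead of it and the grasp point (between the pads) is the TCP; z points along the fingers, y is the line along which they close (so a half turn about z gives the same grasp; the last joint's range is limited). The gripper opens to 85 mm and grips with 20 to 120 N. Pads are 22 mm wide; open, the fingers measure 114 mm over their backs; the gripper's body (76 mm by 85 mm) begins 54 mm behind the grasp point. The pads swing forward as they close: fully open they stand 13 mm farther back than shut.
Start: joints at [1.171, 0.383, 0.016, 1.37, -0.006, 1.388, -0.046], TCP at [0.207, -0.59, 0.25] pointing down, gripper open.
Joint ranges: [-2.95, 2.95], [-0.25, 2.06], [-1.52, 1.56], [0.18, 2.33], [-1.44, 4.58], [0.02, 2.06], [-3.01, 3.01]. Speed limits (rad/s): [2.39, 2.39, 3.01, 3.01, 3.14, 3.14, 3.14].

INTERFACE

Orientations are given as a unit quaternion [w, x, y, z].
In Python, from rig import r, kinematics, vision gives the robot as it stands. Calls block until the motion is done:
- r.move_pose(position, orientation): joint-space move of the TCP to a pose.
- r.move_l(position, ori=None, velocity=0.15, contact_N=None): straight line of the TCP; ori=None keeps the orientation; velocity is the mean speed in m/s. With contact_N (N) it stops when the force on the tool has changed by that much, and returns True; else False.
- r.set_joints(angles): joint-space move.
- r.open_gripper() and r.close(): open the fingers fully, or close them until they stop; the grip force is fixed at half the most.
- r.dwell(seconds).
- kinematics.inverse_kinematics(position, orientation): joint angles nearest the present ones, or None.
- r.state(): the state.
- vision.capture(name): name is "scene" or "side" or "wrist"; returns the picture (420x560x3 uint8, blue, green, red); there is no depth.
- vision.camera_params(name): a dict with "K" (3x3 intrinsics, pixels), "cam_to_world" (4x4, takes a point from camera to world coordinates). Camera axes: x right, y up, looking along -z (the intrinsics and any distortion apply to the point x, -y, -z); pixel columns grow to the right and rows downward; lengths in m; the calibration is good to about 2 mm. A picture is of the moment at which its call begins: read the wrist's pose just before it. camera_params takes no time and is no camera call; for the wrist camera it gives the pose at the moment of the call.
A pose or a line that the arm cannot do raises r.PlanningError and nothing moves.
- r.close_job(): hands the job in; it is judged then, once.
The state is a dict: "time_s": time; "qpos": joint angles; "dq": joint speeds; "joint_efforts": joint torques, N m; "position": TCP position; "orientation": TCP orientation; "contact_force": force on the tool from outside, world axes, zero at the start; "moment": the same for the moment, N m; "finger_gap": finger opening in m; "gripper_force": force on a finger pad.
Only numpy, scipy, OpenCV 4.12 (cv2) and the standard library are available. Lean on these libraries where they do the work, as an engineer would, in place of code of your own. Each camera call takes 0.05 s, during which the arm holds its last target. There are 200 camera calls.

TASK

On the sole-stamping stand, turn the knurled lock ring clockwise (seen from above), roughly six tenths of a turn (letting go and taking it again as needed), until its little tab lines up with the raised locked mark on the deck, and let go of it. Only when the ring is locked, press the sprung pedal down to its stop, hold it there a moment so that the ejector works, then let it spring back up. Leave the ring on its mark and the hammer, tin and shoe last where they are.

Things in the scene. Friction and masses are not known exactly. Their poses are not given: they have to be found in the camera images.
- die_stand: Fixed green cast stand: 170 x 170 x 12 mm base plate, pillar, and a round deck 160 mm across whose top is 82 mm above the table. Origin under its centre, on the ring's vertical axis; its x axis points from the centre to the locked mark.
- ring_top (a point): Centre of the lock ring's top face, 114 mm above the table, on the vertical axis it turns about. The ring is plain knurled steel, 56 mm outside diameter, 40 mm bore, 32 mm tall, and stands on the deck; it can turn but not lift. A brass die fills its bore to 6 mm below the ring's top. Nothing stands above the ring. The point's x axis points towards the ring's tab.
- ring_tab (a point): Outer end of the ring's only tab: a flat radial steel tab 11 mm wide and 5 mm thick low on the ring, just above the deck, reaching 58 mm from the axis.
- locked_mark (a point): Inner end (60 mm from the axis) of the locked mark: a fixed raised steel block on the deck, 18 mm long radially, 11 mm wide, 7 mm tall. The ring is locked when its tab points straight at this block.
- lock_ring (a joint): Turn of the lock ring in rad, growing clockwise seen from above; 4.30 = tab exactly at the locked mark. It can turn from 0 to 4.70 (stops), so it passes the mark a little, and cannot go round the other way. It starts between 0.2 and 0.8. Stiff: stays where it is left.
- pedal_stand: Fixed low green casting of the pedal, base 190 x 120 x 12 mm, with two hinge cheeks 60 mm tall at its +x end. Origin under its centre; x runs from the pedal's free end to its hinge, 65 mm along x, 45 mm up, hinge axis along y.
- pedal_pad (a point): Point to press: on top of the pedal's black rubber tread, midway across, 115 mm from the hinge (at rest about 80 mm above the table, pressed about 52 mm). The pedal is a steel plate 88 mm wide, 150 mm from hinge to free end, tilted up to its free end at rest and level when fully down.
- pedal (a joint): Pedal angle in rad: 0 = up (at rest), 0.25 = down on its stop. Its spring needs about 5 N at the pad to start and about 10 N at the stop.
- hammer: Bystander: hammer lying on the table, to be left alone. Origin under its middle.
- tin: Bystander: closed tin, 72 mm across, 85 mm tall, to be left alone. Origin under its centre.
- last: Bystander: grey plastic shoe last, about 200 x 80 x 88 mm, to be left alone. Origin under its middle.
Mind the look-alikes: they are no part of the job. What is shaped like the die_stand but pink is not meant.

How it is judged:
On the way, in this order (a step that is already met when the one before it is completed fails the run):
1. the ring's tab is in line with the locked mark (within 0.18 rad) and the ring is let go (value of joint lock_ring between 4.12 and 4.48 rad and contact force between the fingers and die_stand below 0.5 N), for 0.2 s.
2. the pedal is held down on its stop (at least 0.21 of 0.25 rad) (value of joint pedal above 0.21 rad), for 0.2 s.
At the end, for the whole second after the job is handed in: The ring's tab is within 0.18 rad (10 degrees) of the locked mark, the pedal is back up (under 0.05 rad), and hammer, tin and last are within 30 mm of where they began (value of joint lock_ring between 4.12 and 4.48 rad and value of joint pedal below 0.05 rad and distance of each of hammer, tin, last from where it was at the start of the episode below 0.03 m); the robot touches nothing.
It fails at once if the pedal is pressed (beyond 0.10 rad) while the ring is off its mark (value of joint pedal above 0.1 rad and not (value of joint lock_ring between 4.12 and 4.48 rad)).
It fails at once if the hammer, tin or last is shifted by more than 30 mm (distance of any of hammer, tin, last from where it was at the start of the episode above 0.03 m).
It also fails if it takes over 72 s, if anything falls off the work surface, if the arm or the gripper's body presses on something with over 40 N, if the wrist force passes 120 N, or if a joint passes its speed limit or range.

## Working session

There is one attempt and no reset: what is moved stays moved. The work goes in short steps, each a Python script; the robot and the scene stay as the last script left them, time stands still between calls to the robot, and variables do not carry over. Pictures are saved under pics/ and viewed, at most 10 in all, crops included, and the job is handed in when it is done.

```bash
ls; mkdir -p pics
python3 - <<'E'
from rig import r,kinematics,vision
import cv2,numpy as np
a=vision.capture("scene");b=vision.capture("side")
cv2.imwrite("pics/scene.png",a);cv2.imwrite("pics/side.png",b)
for n in("scene","side"):
    p=vision.camera_params(n);print(n,p)
print(r.state())
E
```

```text
pics
scene {'K': array([[417.98022615,   0.        , 283.06189844],
       [  0.        , 417.98022615, 207.65298128],
       [  0.        ,   0.        ,   1.        ]]), 'cam_to_world': array([[ 0.55105744, -0.51153555,  0.65929287,  1.33811244],
       [ 0.83430274,  0.35342707, -0.4231173 , -0.51962609],
       [-0.01657241,  0.78321178,  0.62153412,  0.84945927],
       [ 0.        ,  0.        ,  0.        ,  1.        ]])}
side {'K': array([[395.38598095,   0.        , 280.24401996],
       [  0.        , 395.38598095, 208.71051162],
       [  0.        ,   0.        ,   1.        ]]), 'cam_to_world': array([[-0.67977788,  0.4107298 , -0.60762082, -0.22757461],
       [-0.7333171 , -0.36689236,  0.57239499,  0.71781032],
       [ 0.01216824,  0.83468019,  0.5506005 ,  0.80702162],
       [ 0.        ,  0.        ,  0.        ,  1.        ]])}
{'time_s': 0.1, 'qpos': array([ 1.1710781 ,  0.38413361,  0.01636114,  1.37109419, -0.00628454,
        1.38818376, -0.04652063]), 'dq': array([ 1.51295567e-05, -1.59427157e-03,  2.64904486e-03, -2.64151282e-03,
       -8.33118602e-04,  2.47140904e-04,  7.30250468e-04]), 'joint_efforts': array([ 3.46196459e-03, -6.29135370e+01,  8.47768150e-01, -3.72757208e+01,
        1.69048773e-02,  1.04549259e-02,  1.71350695e-05]), 'position': array([ 0.20644817, -0.58945862,  0.24937104]), 'orientation': array([-8.69086775e-04,  9.85847404e-01,  1.67642814e-01, -1.65789032e-04]), 'contact_force': array([ 0.83298947,  0.22093711, -0.40704093]), 'moment': array([0.02450754, 0.01547028, 0.0114254 ]), 'gripper_force': 0.0, 'finger_gap': 0.08520800675086443}
```

View pics/scene.png

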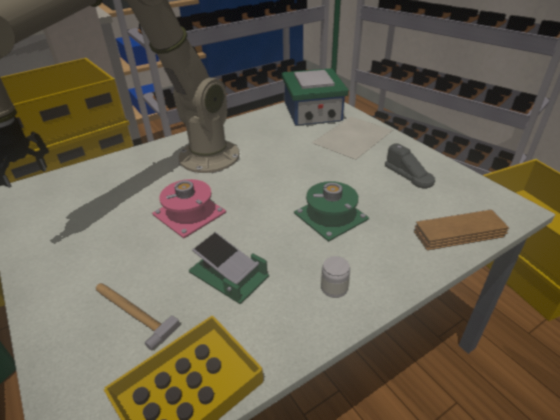

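View pics/side.png

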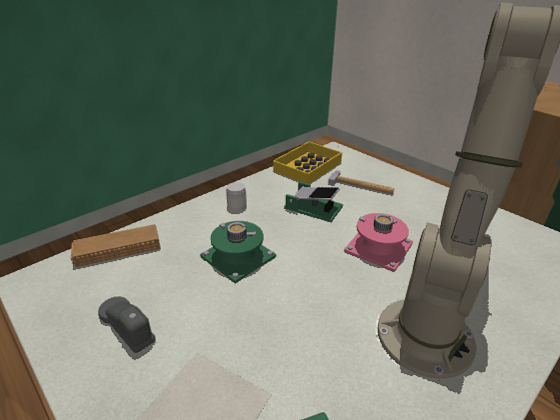

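Scene view: the candidates are the green stand at (332,207), which is the one I want, and the pink look-alike at (188,203). The green box at (314,95) is only background. The pedal is at (230,265), tin (336,277), hammer (140,315) and last (410,165). In the side view the green stand is at (238,245), the pink one at (380,240) and the pedal at (314,200).

```bash
cat > h.py <<'E'
from rig import r,kinematics,vision
import cv2,numpy as np
def ray(p,u,v):
    K=p["K"];T=p["cam_to_world"];d=np.array([(u-K[0,2])/K[0,0],-(v-K[1,2])/K[1,1],-1.])
    return T[:3,3],T[:3,:3]@d
def onz(p,u,v,z):
    o,d=ray(p,u,v);return o+d*(z-o[2])/d[2]
def proj(p,X):
    T=p["cam_to_world"];c=T[:3,:3].T@(np.asarray(X,float)-T[:3,3]);K=p["K"]
    return K[0,0]*c[0]/-c[2]+K[0,2],K[1,1]*c[1]/c[2]+K[1,2]
def rect(p,img,x0,x1,y0,y1,z,s=0.0005):
    "rectify: world plane z, rows = x decreasing downward, cols = y decreasing rightwards (view from above, x up)"
    c=np.array([proj(p,(x,y,z)) for x,y in((x1,y1),(x1,y0),(x0,y0),(x0,y1))],np.float32)
    W,H=int((y1-y0)/s),int((x1-x0)/s)
    return cv2.warpPerspective(img,cv2.getPerspectiveTransform(c,np.float32([[0,0],[W,0],[W,H],[0,H]])),(W,H))
def down(yaw):  # tool z down, tool x at angle yaw in the xy plane
    return np.array([0,np.cos(yaw/2),np.sin(yaw/2),0])
E
python3 - <<'E'
from h import *
for n,ring,pad,ext in(("scene",(333,188),(222,248),[(336,267),(140,315),(410,165)]),("side",(237,229),(325,193),[(236,190),(362,185),(128,325)])):
    p=vision.camera_params(n)
    print(n,"ring",onz(p,*ring,.114)[:2],"pad",onz(p,*pad,.08)[:2])
    for e,z in zip(ext,(.085,.015,.04)):print(onz(p,*e,z)[:2])
a=cv2.imread("pics/scene.png");b=cv2.imread("pics/side.png")
A=cv2.resize(a[170:310,180:380],None,fx=4,fy=4,interpolation=2)[:560,:800]
B=cv2.resize(b[175:285,190:350],None,fx=5,fy=5,interpolation=2)
cv2.imwrite("pics/cA.png",A);cv2.imwrite("pics/cB.png",B)
p=vision.camera_params("wrist");s=r.state()
print(p);print(s["position"])
E
```

```text
scene ring [0.56401927 0.15657014] pad [ 0.57341293 -0.223767  ]
[ 0.80040737 -0.02173125]
[ 0.60627931 -0.47183404]
[0.53236101 0.53551207]
side ring [0.54250072 0.16624456] pad [ 0.54302921 -0.22605975]
[0.76307501 0.00250214]
[ 0.5543645 -0.4686049]
[0.48943704 0.54336676]
{'K': array([[355.38553877,   0.        , 282.43830536],
       [  0.        , 355.38553877, 213.52151087],
       [  0.        ,   0.        ,   1.        ]]), 'cam_to_world': array([[ 0.33012483,  0.90518426,  0.26769209,  0.27328502],
       [-0.94393491,  0.31720659,  0.09147053, -0.56512823],
       [-0.00211601, -0.2828806 ,  0.9591528 ,  0.3727997 ],
       [ 0.        ,  0.        ,  0.        ,  1.        ]])}
[ 0.20644817 -0.58945862  0.24937104]
```

View pics/cA.png

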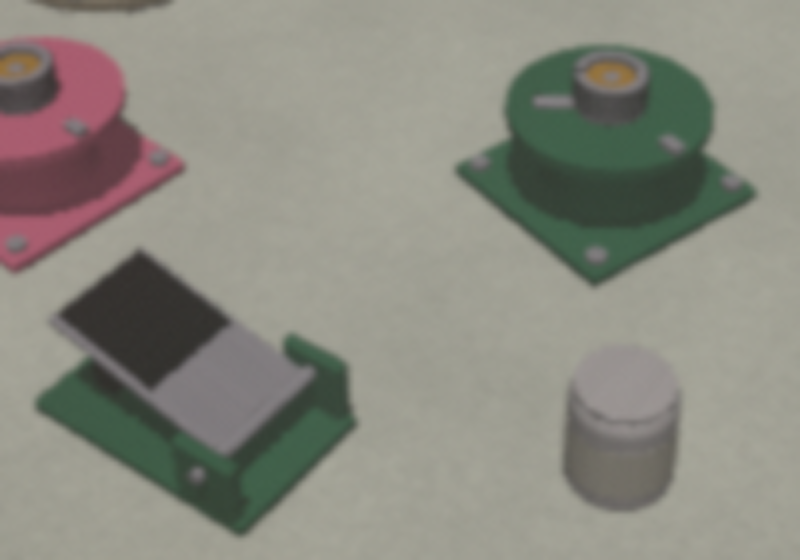

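Crop: the green deck has a brass-bored ring at (611,75), the tab at (545,100) and the block mark at (672,143). The pedal has black rubber at (140,320), its hinge to the lower right and the tin at (620,420). The choice of green stand is confirmed, so next I look from above.

Run:
```python
from h import *
r.move_pose([.553,.16,.30],down(0.3))
r.dwell(.3)
p=vision.camera_params("wrist");a=vision.capture("wrist");s=r.state()
print(s["time_s"],s["position"],s["qpos"])
cv2.imwrite("pics/w1.png",a);np.save("w1.npy",p,allow_pickle=True)
hsv=cv2.cvtColor(a,cv2.COLOR_BGR2HSV)
m=cv2.inRange(hsv,(8,100,70),(28,255,255))
n,l,st,c=cv2.connectedComponentsWithStats(m)
for i in range(1,n):
    if st[i,4]>80:print("brass",st[i],c[i],onz(p,*c[i],.108))
```

```text
3.3583 [0.55303819 0.15986604 0.29997676] [ 0.43499985  0.45025491 -1.0907168   1.38985074  0.39652222  1.53513571
 -1.8973968 ]
brass [ 265  167   42   40 1193] [285.34450964 186.59765298] [0.55682001 0.15942711 0.108     ]
```

View pics/w1.png

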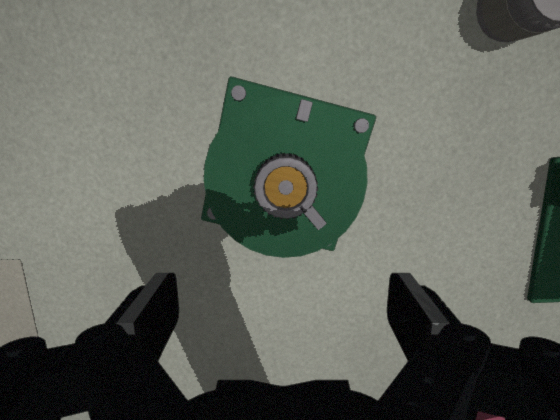

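Wrist view: the ring's brass centre is at (285,187), the mark block at (304,110) and the tab end at (322,228). The clockwise sweep from tab to mark is about 0.6 turn, which agrees with the task.

Run:
```python
from h import *
p=np.load("w1.npy",allow_pickle=True).item();a=cv2.imread("pics/w1.png")
hsv=cv2.cvtColor(a,cv2.COLOR_BGR2HSV)
c=onz(p,285.3,186.6,.108)[:2]
g=cv2.inRange(hsv,(0,0,80),(180,70,255));
m=np.zeros_like(g);cv2.circle(m,(285,175),85,255,-1);g&=m
n,l,st,ce=cv2.connectedComponentsWithStats(g)
for i in range(1,n):
    if st[i,4]>60:print(st[i],ce[i])
pm=onz(p,304,110,.089)[:2];t=onz(p,316,217,.0865)[:2]
for q in(pm,t,onz(p,326,227,.0865)[:2]):d=q-c;print(q,np.hypot(*d),np.arctan2(d[1],d[0]))
for yaw in np.arange(-3.14,3.2,.4):
    q=kinematics.inverse_kinematics([*c,.113],down(yaw));print(round(yaw,2),None if q is None else np.round(q,2))
```

```text
[285  90  44  13 122] [307.10655738  95.21311475]
[297  99  16  23 249] [304.33333333 109.79518072]
[200 122  20  68 265] [207.29056604 152.57358491]
[336 150  35  94 346] [359.5867052  198.52601156]
[ 255  158   72   72 1303] [290.98081351 187.52724482]
[279 180  14  15 162] [285.45061728 187.0308642 ]
[225 234 102  27 367] [274.73841962 252.10626703]
[0.62532226 0.16293131] 0.06860381974902759 0.05054868183505855
[0.53207864 0.11974303] 0.046789709857513816 -2.127605416394128
[0.52512122 0.10684576] 0.06142238232080205 -2.1127980659396997
-3.14 [ 0.58  0.94 -1.47  1.64  0.95  1.45  0.58]
-2.74 [ 0.53  0.78 -1.29  1.64  0.77  1.32  1.09]
-2.34 [ 0.53  0.78 -1.29  1.64  0.77  1.32  1.49]
-1.94 [ 0.53  0.78 -1.29  1.64  0.77  1.32  1.89]
-1.54 [-1.13  0.65  1.13  1.71 -0.63  1.2  -2.95]
-1.14 [-0.52  0.39  0.24  1.69 -0.1   1.07 -2.96]
-0.74 [ 0.28  0.52 -0.81  1.65  0.4   1.15 -2.95]
-0.34 [ 0.32  0.55 -0.88  1.65  0.45  1.16 -2.58]
0.06 [ 0.37  0.58 -0.95  1.65  0.5   1.18 -2.21]
0.46 [ 0.41  0.61 -1.02  1.64  0.55  1.2  -1.85]
0.86 [ 0.44  0.64 -1.08  1.64  0.6   1.23 -1.48]
1.26 [ 0.47  0.68 -1.15  1.64  0.65  1.25 -1.12]
1.66 [ 0.51  0.74 -1.23  1.64  0.72  1.29 -0.76]
2.06 [ 0.54  0.8  -1.31  1.64  0.79  1.34 -0.41]
2.46 [ 0.56  0.85 -1.38  1.64  0.85  1.38 -0.05]
2.86 [ 0.57  0.91 -1.44  1.64  0.91  1.42  0.32]
```

Run:
```python
from h import *
c=[.5568,.1594];o=down(-1.78)
q=kinematics.inverse_kinematics([*c,.20],o);print(np.round(q,2))
assert q[6]>1.7
r.set_joints(q);r.dwell(.2)
print(r.state()["position"],r.state()["time_s"])
print(r.move_l([*c,.115],velocity=.08,contact_N=12))
s=r.state();print(s["position"],s["qpos"],s["time_s"])
r.close();r.dwell(.3)
s=r.state();print(s["finger_gap"],s["gripper_force"],s["contact_force"],s["time_s"])
```

```text
[ 0.53  0.65 -1.28  1.54  0.62  1.42  2.14]
[0.55681206 0.15939884 0.20004298] 6.925
False
[0.55710295 0.15964084 0.11558521] [ 0.50407638  0.72194158 -1.21510549  1.6388282   0.70196941  1.2855086
  2.09235181] 8.1333
0.05295109808664769 62.65084896236658 [ 0.11679499 -1.64210063  6.16035692] 8.8333
```

Run:
```python
from h import *
for k in range(2):
    q=np.array(r.state()["qpos"]);q[6]-=2.04;r.set_joints(q)
    s=r.state();print(s["time_s"],s["position"],s["qpos"][6],s["contact_force"],s["moment"],s["finger_gap"])
r.open_gripper();r.dwell(.2)
r.move_l([.5568,.1594,.24],velocity=.12);r.dwell(.2)
p=vision.camera_params("wrist");a=vision.capture("wrist")
cv2.imwrite("pics/w2.png",a);np.save("w2.npy",p,allow_pickle=True)
s=r.state();print(s["time_s"],s["position"],s["qpos"])
```

```text
10.6083 [0.55825286 0.15797124 0.11615592] 0.05340143071844214 [ 1.09903654 -5.49383698  1.99054139] [-1.47524314  0.06898331 -0.18412623] 0.05259285634196295
12.3833 [0.55692445 0.15820105 0.11615939] -1.985377601484007 [-5.28032534 -3.62907873  5.34363462] [-0.2569809   1.53328064 -0.06439696] 0.05283676877545412
14.4417 [0.55666882 0.15931583 0.23954386] [ 0.53701216  0.61647399 -1.30648394  1.48223523  0.59680769  1.49236357
 -1.91514509]
```

View pics/w2.png

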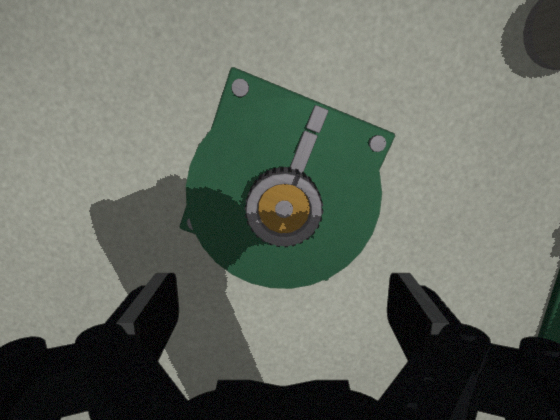

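The tab runs from (297,170) to (312,133) and meets the mark at (317,119), so they look in line. I'll check the number and locate the pedal in the same step, moving over it for a near view.

Run:
```python
from h import *
p=np.load("w2.npy",allow_pickle=True).item();a=cv2.imread("pics/w2.png")
hsv=cv2.cvtColor(a,cv2.COLOR_BGR2HSV)
g=cv2.inRange(hsv,(0,0,80),(180,75,255))
c=onz(p,285,208.5,.108)[:2];print(c)
ys,xs=np.nonzero(g[90:250,220:370]);P=np.array([onz(p,x+220,y+90,.0875)[:2]-c for x,y in zip(xs,ys)])
R=np.hypot(*P.T);T=np.arctan2(P[:,1],P[:,0])
for lo,hi in((.036,.044),(.044,.056),(.062,.070),(.068,.076)):
    k=(R>lo)&(R<hi)&(abs(T-.05)<.3);print(lo,hi,k.sum(),T[k].mean(),np.median(T[k]))
r.move_l([.54,.0,.30],velocity=.2)
r.move_pose([.55,-.2,.30],down(0.)); r.dwell(.2)
p=vision.camera_params("wrist");a=vision.capture("wrist")
cv2.imwrite("pics/w3.png",a);np.save("w3.npy",p,allow_pickle=True)
s=r.state();print(s["time_s"],s["position"],s["qpos"])
```

```text
[0.55707343 0.15841994]
0.036 0.044 152 0.07600090824875053 0.0758970487825305
0.044 0.056 233 0.07246931466506193 0.07285863636803651
0.062 0.07 161 0.06107852452613372 0.06056011353670267
0.068 0.076 166 0.06020813845664878 0.06037879638380865
16.5167 [ 0.55025526 -0.19840506  0.30026438] [ 1.12844605  0.57603004 -1.2952856   1.36075647  0.55232128  1.60049964
 -1.66666187]
```

View pics/w3.png

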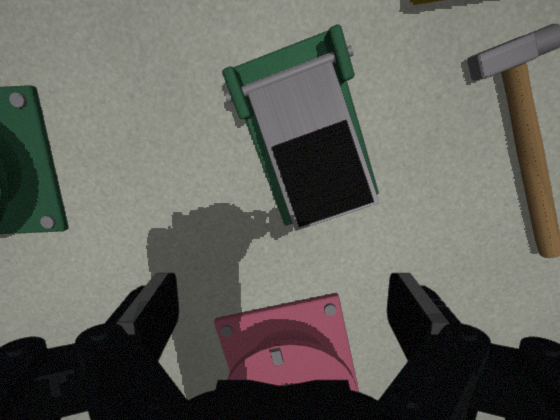

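The tab is within 0.02 rad of the mark, so step 1 is met. In this view the rubber tread is centred near (322,175). The free edge runs (300,227)–(375,203), the hinge is mid (290,75), and the pink stand lies below.

Run:
```python
from h import *
p=np.load("w3.npy",allow_pickle=True).item()
H=onz(p,289,74,.053);E=onz(p,337,215,.086)
d=(E-H)[:2];L=np.hypot(*d);print(H,E,L)
cs=[onz(p,*u,.079)[:2] for u in((272,152),(347,121),(374,202),(296,227))];print(np.mean(cs,0),np.linalg.norm(cs[0]-cs[1]))
d/=L;pad=E[:2]-d*.034;print("pad",pad,"yaw",np.arctan2(*d[::-1]),"from hinge",np.hypot(*(pad-H[:2])))
print("pink",onz(p,290,400,.09)[:2])
np.save("pad.npy",pad)
r.close()
r.move_pose([*pad,.17],down(np.arctan2(-d[1],-d[0])))
print(r.move_l([*pad,.105],velocity=.1,contact_N=15))
print(r.move_l([*pad,.085],velocity=.04,contact_N=3))
s=r.state();print(s["time_s"],s["position"],s["contact_force"])
```

```text
[ 0.65363816 -0.20329901  0.053     ] [ 0.52018834 -0.25142459  0.086     ] 0.14186234564445474
[ 0.55710237 -0.23623721] 0.07635694775924898
pad [ 0.55217211 -0.23989038] yaw -2.7954823610716764 from hinge 0.10786234564445471
pink [ 0.29764339 -0.2067315 ]
False
True
18.9833 [ 0.55274749 -0.24007622  0.09913374] [ 0.64680207 -0.00744131  3.57324305]
```

Contact came at z = 0.099 − 0.019 = 0.080 m, as predicted. Now press.

Run:
```python
from h import *
pad=np.load("pad.npy")
print(r.move_l([*pad,.066],velocity=.03,contact_N=25))
s=r.state();print(s["time_s"],s["position"],s["contact_force"])
r.dwell(.8)
s=r.state();print(s["time_s"],s["position"],s["contact_force"])
cv2.imwrite("pics/s4.png",cv2.resize(vision.capture("scene")[170:310,180:380],None,fx=4,fy=4,interpolation=2))
```

```text
True
19.9 [ 0.5510808  -0.24080455  0.07117385] [-3.08291529  0.52530917  9.56204195]
20.7 [ 0.55107844 -0.2407921   0.07112619] [-3.96208253 -0.21237142 11.16394545]
```

View pics/s4.png

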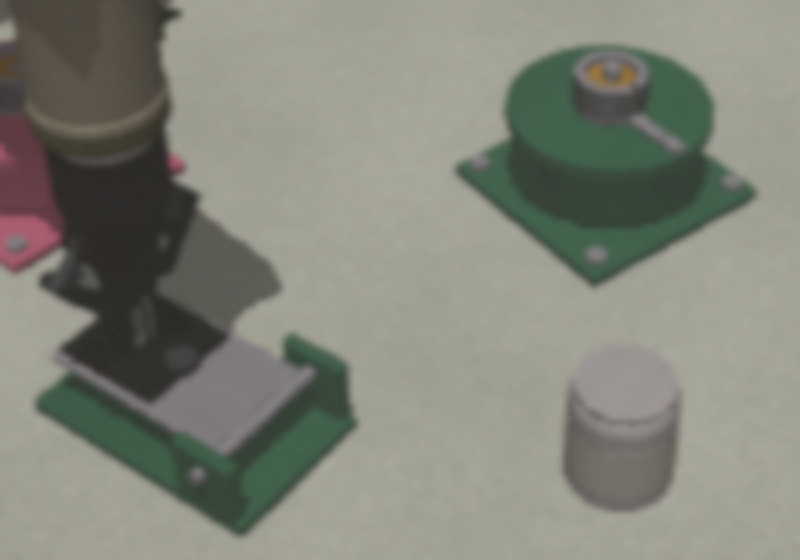

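The pedal is level at 0.052 m, the ejector pin at (611,68) stands up, and the tab and mark are in one line at (660,133). Now release it and retreat.

Run:
```python
from h import *
pad=np.load("pad.npy")
r.move_l([*pad,.105],velocity=.06);r.move_l([*pad,.26],velocity=.12);r.dwell(.5)
s=r.state();print(s["time_s"],s["position"],s["contact_force"])
cv2.imwrite("pics/s5.png",cv2.resize(vision.capture("scene"),None,fx=1.4,fy=1.4))
```

```text
23.425 [ 0.55215164 -0.23987331  0.25996228] [ 0.11237987 -0.27358298 -0.28688344]
```

View pics/s5.png

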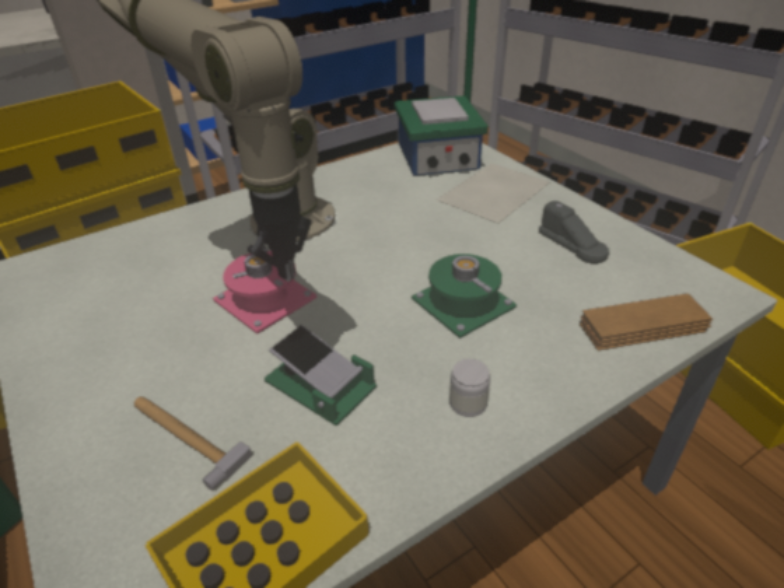

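The pedal is back up at (318,360), the tab is on its mark at (482,285), and the hammer, tin and last have not moved. The arm is clear of everything.

```bash
python3 -c "
from rig import r
print(r.close_job())"
```

```text
the job is handed in; nothing more can be done
None
```

I turned the ring to its mark (within about 0.02 rad) and let go, then pressed the pedal to its stop, held it about 0.8 s and let it spring back; the hammer, tin and last look unmoved, and the job was handed in just after 23 s, with no verdict returned.

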